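Gauge a pipette sleeve on the pin and sort it

ROBOT

A 6-joint arm with a two-finger parallel gripper is mounted at the origin on the work surface. World frame = base frame: x ahead of the robot, y to its left, z up, the work surface at z = 0. Lengths are in m, angles in rad, forces in N, time in s.
With the tool pointing down it reaches from about 0.375 to 0.975 m from the base axis. Payload 3.8 kg.
Tool frame: the origin (TCP) lies where the fingers leave the gripper's body, on its centre line; the fingertips stand 73 mm ahead of it and the grasp point (between the pads) lies 54 mm ahead of it; z points along the fingers, y is the line along which they close (so a half turn about z gives the same grasp; the last joint's range is limited). The gripper opens to 85 mm and grips with 20 to 120 N. Pads are 22 mm wide; open, the fingers measure 114 mm over their backs; the gripper's body (76 mm by 85 mm) begins 54 mm behind the grasp point. The pads swing forward as they close: fully open they stand 13 mm farther back than shut.
Start: joints at [1.303, 0.264, 1.604, -0, 1.274, -0.037], TCP at [0.154, 0.657, 0.304] pointing down, gripper open.
Joint ranges: [-2.63, 2.63], [-0.94, 2.18], [0.31, 2.57], [-1.31, 4.45], [0, 2.66], [-2.55, 2.55]. Speed limits (rad/s): [2.57, 2.57, 3.14, 3.14, 3.14, 3.14].

INTERFACE

Orientations are given as [roll, pitch, yaw] about the fixed x, y, z axes, in that order (R = Rz(yaw) Ry(pitch) Rx(roll)).
In Python, from rig import env, imaging gives the robot as it stands.
- The arm moves only by the tool play_rows, never from a script. Its argument "series" is a list of rows, each a list of 3 entries, a list of its own where there are three numbers: the shift along the tool's x, y, z in m, then the turn, a rotation vector about the tool's x, y, z in degrees, then the finger opening in m, from 0 to 0.0854. In form: [[[dx, dy, dz], [wx, wy, wz], fingers], ...]. A call has 1 to 20 rows; each row is the pose to reach, as a shift and turn from the pose commanded when the call began, along the tool's axes at that moment; what a row does not reach only later rows make up. A row lasts 1/8 s, in which the tool goes at most 62.5 mm and 10.7 degrees, less where a joint would pass 70% of its speed; a pose out of reach is approached as far as the arm can. A call with a gripper value outside its range is refused whole. The fingers move at their own pace and stop on an object; "newtons" is the grip in N (left out, the last holds). Time passes only in rows, so rows that repeat a pose let the fingers close. It gives the time, the measured TCP pose, the force, the opening and the grip force at its end, in the units of the state.
- env.get_state(): the state, without advancing time (a new reading comes with each control period).
- imaging.capture(name): name is "scene" or "top" or "wrist"; returns the picture (480x640x3 uint8, red, green, blue); there is no depth.
- imaging.camera_info(name): a dict with "vertical_fov" (degrees; the focal length in pixels is half the picture's height over the tangent of half this angle, whatever the lens; pixels are square), "cx", "cy" (the principal point, pixels), "xyz" and "orientation" of the camera in the world. Camera axes: x right, y up, looking along -z (the intrinsics and any distortion apply to the point x, -y, -z); pixel columns grow to the right and rows downward; lengths in m; the calibration is good to about 2 mm. The wrist camera is an equidistant fisheye: a pixel r from the principal point sees the ray r / f radians off the axis. A picture is of the moment at which its call begins: read the wrist's pose just before it. camera_info takes no time and is no camera call; for the wrist camera it gives the pose at the moment of the call.
- env.job_done(): hands the job in; it is judged then, once.
Trained networks look in the newest picture that a camera, given by its name, has taken for a name from the list of things; names that differ only in an ending like _2 or _b are one class to them, and where a whole thing is asked for, a point or a joint stands for the part that bears it (a point fixed in the world has none). Each returns a list of dicts, best first, with "conf" (0 to 1); they miss things now and then, are a little off and sometimes report something else, mostly with a low value. They report only what shows in the picture. A call takes as long as a camera call. They do not tell look-alikes from the thing itself.
- imaging.find_in(target, camera): "xyz" ([x, y, z] in m, in world coordinates, good to about 4 mm: the middle of the surface that is visible of it).
- imaging.cut_out(target, camera): "pixels" (480x640 bool, what is visible of it).
- imaging.spot_point(target, camera): "xyz" ([x, y, z] in m, in world coordinates, good to about 4 mm: a listed point, or the origin of a listed thing).
The state is a dict: "clock": time; "joint_pos": joint angles; "qvel": joint speeds; "tau": joint torques, N m; "position": TCP position; "eef_rot": TCP orientation; "wrist_force": force on the tool from outside, world axes, zero at the start; "torque": the same for the moment, N m; "opening": finger opening in m; "finger_force": force on a finger pad.
Only numpy, scipy, OpenCV 4.12 (cv2) and the standard library are available. Lean on these libraries where they do the work, as an engineer would, in place of code of your own. Each camera call takes 0.05 s, during which the arm holds its last target. There are 200 camera calls.

TASK

One of the blue sleeves lies on the rails in line with the brass gauge pin: slide it gently along onto the pin, as far as it will go without forcing. If it goes fully home against the grey block it is good, so draw it off the pin and lay it in the green tray; if it sticks part of the way on, it is bad and belongs in the red tray. Leave the three waiting sleeves and everything else where they are.

Things in the scene. Friction and masses are not known exactly. Their poses are not given: they have to be found in the camera images.
- gauge: Fit gauge, fixed: aluminium base plate, x from -100 to +90 mm, y from -78 to +78 mm, 10 mm thick; origin on its underside, z up. Two lanes run along its x, at y = -41 mm (pin lane) and y = +41 mm (waiting lane): each a pair of 8 mm steel rods 20.7 mm apart between centres, tops 18 mm above the bench. A sleeve lies on a pair, its axis along x and 32 mm above the bench.
- pin_tip (a point): Tip, on the axis, of the level brass gauge pin: 15 mm diameter, 36 mm long, pointing to the gauge's -x; at x = 24, y = -41, z = 32 mm of the gauge, in line with the bore of the sleeve in the pin lane. That sleeve starts with its middle 52 to 76 mm before the tip (to -x).
- block_face (a point): Root of the pin, on the face of the grey block (26 mm along x, 50 mm wide, top 60 mm above the bench); at x = 60, y = -41, z = 32 mm of the gauge. Home: the sleeve's end on this face, its middle 20 mm before it. A bad sleeve stops with its middle about 41 mm before it, the pin 15 mm inside.
- waiting_lane (a point): Middle of the waiting lane, at sleeve axis height: x = -10, y = 41, z = 32 mm of the gauge. The other three sleeves lie along this lane near x = -60, -10 and 40 mm of the gauge.
- sleeve_a: Blue plastic tube, white band round its middle, 34 mm outside diameter, 40 mm long, 18 mm bore at both mouths, 32 to 52 g; origin at the middle of its axis, x along the axis. All four look alike, but inside some the bore narrows to 11 mm over the middle 10 mm (bad); in the others it is 18 mm throughout (good). Which of the four lies in the pin lane varies.
- sleeve_b: Blue plastic tube, white band round its middle, 34 mm outside diameter, 40 mm long, 18 mm bore at both mouths, 32 to 52 g; origin at the middle of its axis, x along the axis. All four look alike, but inside some the bore narrows to 11 mm over the middle 10 mm (bad); in the others it is 18 mm throughout (good). Which of the four lies in the pin lane varies.
- sleeve_c: Blue plastic tube, white band round its middle, 34 mm outside diameter, 40 mm long, 18 mm bore at both mouths, 32 to 52 g; origin at the middle of its axis, x along the axis. All four look alike, but inside some the bore narrows to 11 mm over the middle 10 mm (bad); in the others it is 18 mm throughout (good). Which of the four lies in the pin lane varies.
- sleeve_d: Blue plastic tube, white band round its middle, 34 mm outside diameter, 40 mm long, 18 mm bore at both mouths, 32 to 52 g; origin at the middle of its axis, x along the axis. All four look alike, but inside some the bore narrows to 11 mm over the middle 10 mm (bad); in the others it is 18 mm throughout (good). Which of the four lies in the pin lane varies.
- green_tray: Green open square tray, fixed to the bench, 130 x 130 mm outside, walls 4 mm thick and 30 mm high, floor 4 mm thick; origin at the centre of its underside, x and y along its sides. For good sleeves. It may stand to the left or to the right of the gauge.
- red_tray: Red open square tray, fixed to the bench, 130 x 130 mm outside, walls 4 mm thick and 30 mm high, floor 4 mm thick; origin at the centre of its underside, x and y along its sides. For bad sleeves. It stands on the other side of the gauge.
- jar: Bystander: clear jar with blue cap, 60 mm diameter, 85 mm high; origin at the centre of its underside.
- amber_bottle: Bystander: amber bottle with white cap, 52 mm diameter, 110 mm high; origin at the centre of its underside.
- beaker: Bystander: glass beaker, 72 mm diameter, 90 mm high; origin at the centre of its underside.
- spatula: Bystander: spatula lying flat, 200 mm long along its x; origin at its middle, on the bench.
Things that resemble listed ones, but are neither listed nor needed, are in the scene too. What is shaped like the sleeve_d but orange or turquoise is not meant.

How it is judged:
On the way:
1. the sleeve in the pin's lane is slid onto the pin as far as it will go (within 3 mm): home against the block if good, to where it sticks if bad (((x of sleeve_a in the frame of gauge above 0.016 m and y of sleeve_a in the frame of gauge between -0.045 and -0.037 m and z of sleeve_a in the frame of gauge between 0.0279 and 0.0359 m and angle between the x axis of sleeve_a and the x axis of gauge, either way round below 0.12 rad) or (x of sleeve_b in the frame of gauge above 0.037 m and y of sleeve_b in the frame of gauge between -0.045 and -0.037 m and z of sleeve_b in the frame of gauge between 0.0279 and 0.0359 m and angle between the x axis of sleeve_b and the x axis of gauge, either way round below 0.12 rad) or (x of sleeve_c in the frame of gauge above 0.037 m and y of sleeve_c in the frame of gauge between -0.045 and -0.037 m and z of sleeve_c in the frame of gauge between 0.0279 and 0.0359 m and angle between the x axis of sleeve_c and the x axis of gauge, either way round below 0.12 rad) or (x of sleeve_d in the frame of gauge above 0.016 m and y of sleeve_d in the frame of gauge between -0.045 and -0.037 m and z of sleeve_d in the frame of gauge between 0.0279 and 0.0359 m and angle between the x axis of sleeve_d and the x axis of gauge, either way round below 0.12 rad))), for 0.1 s.
At the end, for the whole second after the job is handed in: The tested sleeve lies at rest on the floor of the green tray if it went home, of the red tray if it stuck (its middle within 52 mm of the tray's centre along both sides and below 30 mm), and the three waiting sleeves are within 15 mm of where they started (((x of sleeve_a in the frame of red_tray between -0.052 and 0.052 m and y of sleeve_a in the frame of red_tray between -0.052 and 0.052 m and z of sleeve_a in the frame of red_tray below 0.03 m and linear speed of sleeve_a below 0.02 m/s and angular speed of sleeve_a below 0.3 rad/s and distance of each of sleeve_b, sleeve_c, sleeve_d from where it was at the start of the episode below 0.015 m) or (x of sleeve_b in the frame of green_tray between -0.052 and 0.052 m and y of sleeve_b in the frame of green_tray between -0.052 and 0.052 m and z of sleeve_b in the frame of green_tray below 0.03 m and linear speed of sleeve_b below 0.02 m/s and angular speed of sleeve_b below 0.3 rad/s and distance of each of sleeve_a, sleeve_c, sleeve_d from where it was at the start of the episode below 0.015 m) or (x of sleeve_c in the frame of green_tray between -0.052 and 0.052 m and y of sleeve_c in the frame of green_tray between -0.052 and 0.052 m and z of sleeve_c in the frame of green_tray below 0.03 m and linear speed of sleeve_c below 0.02 m/s and angular speed of sleeve_c below 0.3 rad/s and distance of each of sleeve_a, sleeve_b, sleeve_d from where it was at the start of the episode below 0.015 m) or (x of sleeve_d in the frame of red_tray between -0.052 and 0.052 m and y of sleeve_d in the frame of red_tray between -0.052 and 0.052 m and z of sleeve_d in the frame of red_tray below 0.03 m and linear speed of sleeve_d below 0.02 m/s and angular speed of sleeve_d below 0.3 rad/s and distance of each of sleeve_a, sleeve_b, sleeve_c from where it was at the start of the episode below 0.015 m))); the robot touches nothing.
It fails at once if the sleeve is forced: it presses on the gauge with more than 60 N (contact force between any of sleeve_a, sleeve_b, sleeve_c, sleeve_d and gauge above 60 N).
It fails at once if a bystander is moved by more than 30 mm (distance of any of jar, amber_bottle, beaker, spatula from where it was at the start of the episode above 0.03 m).
It also fails if it takes over 54 s, if anything falls off the work surface, if the arm or the gripper's body presses on something with over 40 N, if the wrist force passes 120 N, or if a joint passes its speed limit or range.

## Working session

There is one attempt and no reset: what is moved stays moved. The work goes in short steps, Python scripts to look and compute and a tool call to move; the robot and the scene stay as the last step left them, time stands still between calls to the robot, and variables do not carry over. Pictures are saved under pics/ and viewed, at most 10 in all, crops included, and the job is handed in when it is done.

Besides the shell and the picture viewer there is one more tool, called after "Call:" as a command line: name --argument value ..., lists and objects as JSON in quotes. play_rows: Moves the arm, as the interface text tells. Its arguments: {"type":"object","properties":{"series":{"type":"array"},"newtons":{"type":"number"}},"required":["series"]}

```bash
mkdir -p pics; python3 - <<'E'
from rig import env, imaging
import cv2,numpy as np
s=env.get_state();print({k:np.round(v,3).tolist() for k,v in s.items()})
for c in ("top","scene"):
    im=imaging.capture(c);cv2.imwrite(f"pics/{c}1.png",im[:,:,::-1]);print(c,imaging.camera_info(c))
    for t in ("pin_tip","block_face","waiting_lane","gauge","green_tray","red_tray","sleeve_a"):
        print(t,[(np.round(d["xyz"],3).tolist(),round(d["conf"],2)) for d in imaging.spot_point(t,c)][:6])
E
```

```text
{'clock': 0.0, 'joint_pos': [1.303, 0.265, 1.605, -0.0, 1.274, -0.037], 'qvel': [0.001, 0.001, -0.001, -0.0, -0.001, 0.0], 'tau': [-0.0, -51.51, -36.732, 0.0, 0.013, -0.0], 'position': [0.154, 0.657, 0.303], 'eef_rot': [-3.139, -0.0, 2.911], 'wrist_force': [0.166, 0.951, -0.434], 'torque': [0.032, 0.02, -0.056], 'finger_force': 0.0, 'opening': 0.085}
top {'vertical_fov': 51.3390824889302, 'cx': 320.91616738795, 'cy': 242.69487364365955, 'xyz': array([0.44668592, 0.07349144, 0.96949445]), 'orientation': array([ 0.1770115 , -0.01497014, -1.57954872])}
pin_tip [([0.624, 0.001, 0.031], 0.83)]
block_face [([0.661, 0.012, 0.036], 0.87)]
waiting_lane [([0.57, 0.07, 0.036], 0.75), ([0.568, 0.073, 0.034], 0.42), ([0.607, 0.45, 0.002], 0.39)]
gauge [([0.594, 0.03, -0.003], 0.87), ([0.57, 0.071, 0.034], 0.34)]
green_tray [([0.443, 0.265, 0.0], 0.76), ([0.566, 0.073, 0.034], 0.59)]
red_tray [([0.522, 0.052, 0.032], 0.67), ([0.426, -0.279, -0.003], 0.6)]
sleeve_a [([0.616, 0.086, 0.03], 0.92), ([0.569, 0.072, 0.033], 0.86), ([0.412, 0.093, 0.014], 0.79), ([0.772, -0.03, 0.015], 0.76), ([0.574, -0.012, 0.033], 0.73), ([0.59, 0.223, 0.015], 0.7)]
scene {'vertical_fov': 50.80773153431372, 'cx': 313.22287606689815, 'cy': 237.14665458268115, 'xyz': array([1.17324446, 0.4716696 , 0.73783655]), 'orientation': array([ 0.82513432, -0.01146571,  2.19519276])}
pin_tip []
block_face [([0.661, 0.01, 0.031], 0.91)]
waiting_lane [([0.57, 0.071, 0.033], 0.8)]
gauge [([0.57, -0.016, 0.032], 0.54)]
green_tray [([0.443, 0.265, 0.003], 0.82)]
red_tray [([0.428, -0.279, -0.001], 0.76)]
sleeve_a [([0.567, 0.072, 0.035], 0.84), ([0.408, 0.093, 0.016], 0.78), ([0.571, -0.014, 0.032], 0.73), ([0.589, 0.22, 0.013], 0.7), ([0.772, -0.029, 0.015], 0.61), ([0.523, 0.061, 0.032], 0.57)]
```

View pics/top1.png

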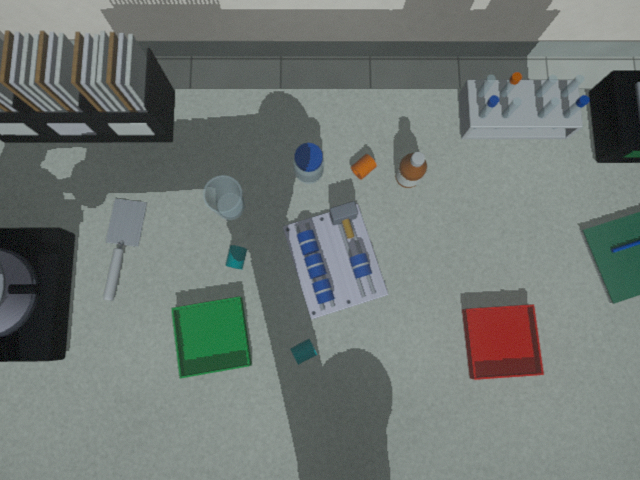

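View pics/scene1.png

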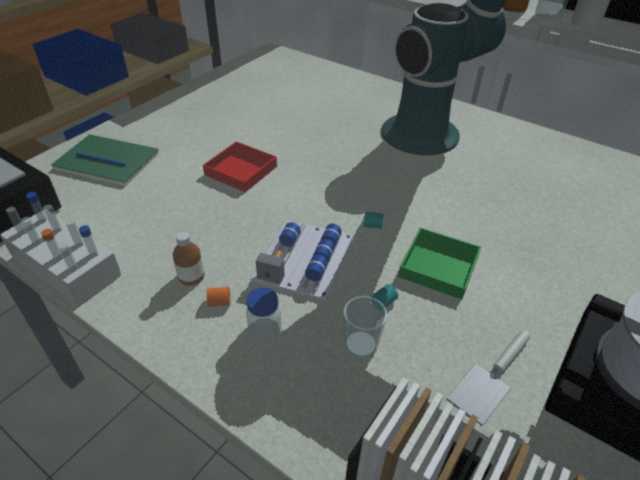

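The top view shows the pin-lane sleeve at about (360,258), the pin at (348,228), the block at (344,212), green tray on the left and red on the right. The gauge is yawed by about 15°.

```bash
cat > h.py <<'E'
from rig import env, imaging
import cv2, numpy as np
from scipy.spatial.transform import Rotation as R
def rel(pos, yaw):
    """shift (m) and turn (deg) in tool axes from here to a tool-down pose"""
    s=env.get_state(); A=R.from_euler('xyz',s['eef_rot']); B=R.from_euler('xyz',[np.pi,0,yaw])
    return (np.round(A.inv().apply(np.array(pos)-s['position']),4).tolist(), np.round(np.degrees((A.inv()*B).as_rotvec()),2).tolist())
def to_plane(cam, px, z):
    """pixels (n,2) -> world points at height z"""
    i=imaging.camera_info(cam); f=240/np.tan(np.radians(i['vertical_fov'])/2)
    d=(np.atleast_2d(px)-[i['cx'],i['cy']])
    if cam=='wrist':
        r=np.linalg.norm(d,axis=1,keepdims=True)+1e-9; t=r/f
        v=np.hstack([d/r*np.sin(t),np.cos(t)])
    else: v=np.hstack([d/f,np.ones((len(d),1))])
    w=R.from_euler('xyz',i['orientation']).apply(v*[1,-1,-1])
    return i['xyz']+w*((z-i['xyz'][2])/w[:,2:])
E
python3 -c "
from h import *
print(rel([.58,0.0,.26],3.409))
print(imaging.camera_info('wrist'),env.get_state()['position'])"
```

```text
([-0.5646, -0.5423, 0.0439], [0.0, -0.0, -28.54])
{'vertical_fov': 65.70646984690485, 'cx': 321.7283793270139, 'cy': 240.45489957984807, 'xyz': array([0.07846164, 0.67536967, 0.37396587]), 'orientation': array([-0.31278577, -0.00166106,  1.34024255])} [0.15439379 0.65711256 0.303913  ]
```

Call:
play_rows --series '[[[-0.04,-0.04,0.0],[0,0,-3],0.085],[[-0.08,-0.075,0.0],[0,0,-6],0.085],[[-0.12,-0.115,0.0],[0,0,-9],0.085],[[-0.16,-0.155,0.005],[0,0,-12],0.085],[[-0.2,-0.19,0.01],[0,0,-15],0.085],[[-0.24,-0.23,0.015],[0,0,-18],0.085],[[-0.28,-0.27,0.02],[0,0,-20],0.085],[[-0.32,-0.305,0.025],[0,0,-22],0.085],[[-0.36,-0.345,0.03],[0,0,-24],0.085],[[-0.4,-0.385,0.035],[0,0,-26],0.085],[[-0.44,-0.42,0.04],[0,0,-28.5],0.085],[[-0.48,-0.46,0.044],[0,0,-28.5],0.085],[[-0.52,-0.5,0.044],[0,0,-28.5],0.06],[[-0.55,-0.53,0.044],[0,0,-28.5],0.06],[[-0.5646,-0.5423,0.044],[0,0,-28.5],0.055],[[-0.5646,-0.5423,0.044],[0,0,-28.5],0.055],[[-0.5646,-0.5423,0.044],[0,0,-28.5],0.055]]' --newtons 20

```text
clock: 2.92
position: [0.5793, 0.0012, 0.2597]
eef_rot: [3.141, -0.001, -2.874]
wrist_force: [0.4, 0.8, 0.0]
opening: 0.0552
finger_force: 0.0
```

```bash
python3 - <<'E'
from h import *
s=env.get_state();print(s['clock'],s['position'],s['eef_rot'],s['opening'],s['joint_pos'],s['wrist_force'])
im=imaging.capture('wrist');cv2.imwrite('pics/w1.png',im[:,:,::-1])
for t in ("pin_tip","block_face","waiting_lane","sleeve_a"):
    print(t,[(np.round(d["xyz"],3).tolist(),round(d["conf"],2)) for d in imaging.spot_point(t,'wrist')][:6])
E
```

```text
2.925 [0.57930043 0.00116602 0.25968775] [ 3.14070466e+00 -7.19305312e-04 -2.87419612e+00] 0.05516304211767645 [-4.12814929e-02  1.16812790e-01  1.86118343e+00  6.83095258e-04
  1.16455160e+00 -1.87974427e+00] [0.4283755  0.81919016 0.04669385]
pin_tip [([0.623, 0.003, 0.031], 0.86)]
block_face [([0.658, 0.011, 0.029], 0.92)]
waiting_lane []
sleeve_a [([0.518, 0.056, 0.034], 0.91), ([0.574, -0.015, 0.031], 0.89), ([0.619, 0.085, 0.032], 0.88), ([0.576, 0.071, 0.032], 0.76), ([0.596, 0.224, 0.018], 0.71), ([0.776, -0.027, 0.022], 0.67)]
```

View pics/w1.png

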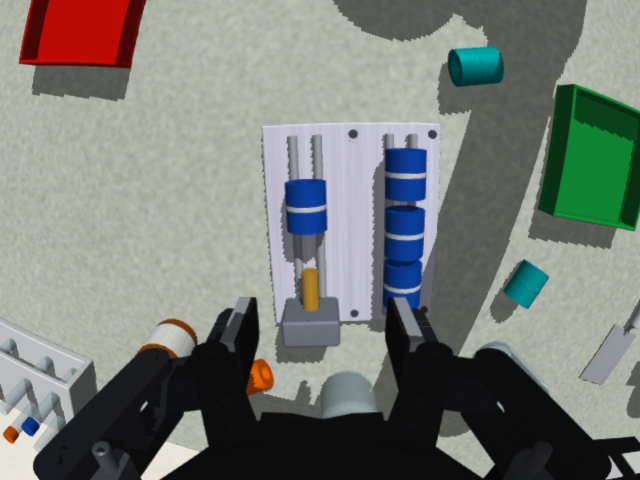

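The wrist view shows the pin-lane sleeve at (306,207), the pin at (311,288), the block at (311,322) and the waiting sleeves at x≈405. I'll zoom in for a precise fit.

```bash
python3 -c "
import cv2
i=cv2.imread('pics/w1.png')[115:355,250:450];cv2.imwrite('pics/w1z.png',cv2.resize(i,None,fx=2.5,fy=2.5,interpolation=cv2.INTER_CUBIC))"
```

```text
(no output)
```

View pics/w1z.png

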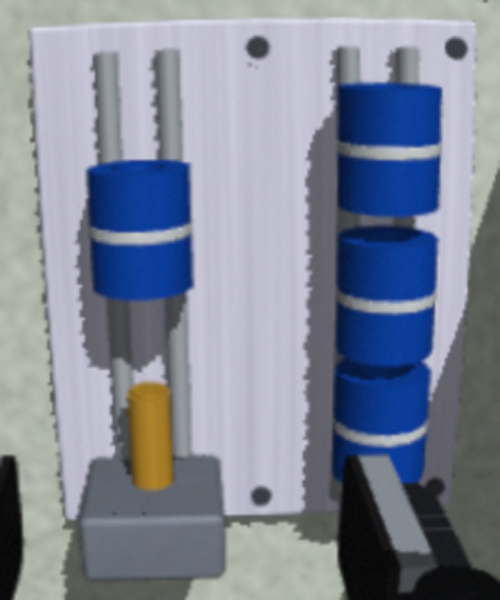

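```bash
python3 - <<'E'
from h import *
from scipy.optimize import least_squares
Z=np.array([[31,30],[473,22],[66,520],[81,515],[222,513],[105,53],[167,50],[347,47],[405,47]],float)
G=np.array([[-100,-78,10],[-100,78,10],[90,-78,10],[60,-66,60],[60,-16,60],[-90,-51.35,18],[-90,-30.65,18],[-90,30.65,18],[-90,51.35,18]])/1e3
W=np.array([to_plane('wrist',z/2.5+[250,115],g[2])[0] for z,g in zip(Z,G)])
def model(p):
    c,s=np.cos(p[2]),np.sin(p[2]); g=G[:,:2].copy(); g[5:,0]+=p[3]
    return g@np.array([[c,s],[-s,c]])+p[:2]
r=least_squares(lambda p:(model(p)-W[:,:2]).ravel(),[.59,.03,.26,0]);p=r.x
print(p,np.degrees(p[2]));print(np.round((model(p)-W[:,:2])*1e3,1).tolist())
c,s=np.cos(p[2]),np.sin(p[2])
g2w=lambda x,y:(p[0]+c*x-s*y,p[1]+s*x+c*y)
w2g=lambda q:np.round(np.array([[c,s],[-s,c]])@(np.array(q)[:2]-p[:2]),4).tolist()
print('tip',g2w(.024,-.041),'face',g2w(.06,-.041),'wait',g2w(-.01,.041))
# sleeve: band middle at top z=.049, side silhouettes
b=to_plane('wrist',np.array([140,238])/2.5+[250,115],.049)[0];print('sleeve',b,w2g(b))
for zz in ([105,160],[140,298],):print(w2g(to_plane('wrist',np.array(zz)/2.5+[250,115],.049)[0]))
E
```

```text
[5.90846890e-01 3.50098595e-02 3.03013501e-01 3.74775762e-04] 17.361394755077953
[[-0.8, -1.7], [-1.5, 0.6], [0.2, -0.2], [1.9, -1.1], [0.5, 1.3], [0.1, -0.4], [0.2, -0.3], [-0.3, 0.6], [-0.3, 1.2]]
tip (np.float64(0.6259877971207081), np.float64(0.003039300257950933)) face (np.float64(0.6603476947991583), np.float64(0.01378161991091343)) wait (np.float64(0.5690681656593126), np.float64(0.07115798751995653))
sleeve [ 0.57153006 -0.01338468  0.049     ] [-0.0329, -0.0404]
[-0.0578, -0.05]
[-0.0134, -0.0413]
```

```bash
python3 -c "
import cv2
i=cv2.imread('pics/top1.png')[195:325,275:395];cv2.imwrite('pics/t1z.png',cv2.resize(i,None,fx=4.5,fy=4.5,interpolation=cv2.INTER_CUBIC))"
```

```text
(no output)
```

View pics/t1z.png

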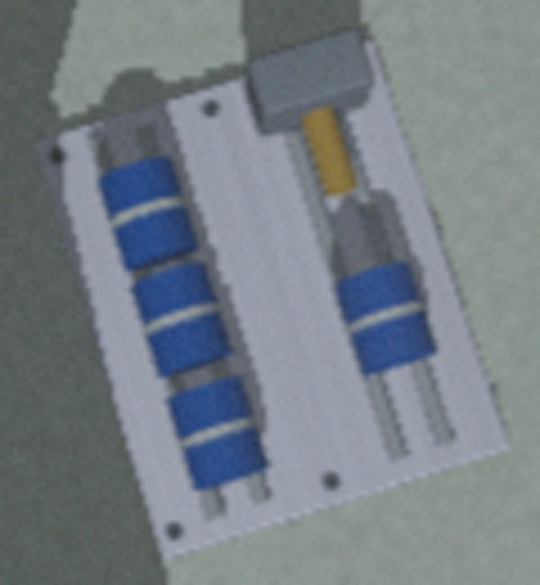

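Gauge corners in the zoom are at (165,557), (508,448), (375,40) and (45,145).

```bash
python3 - <<'E'
from h import *
from scipy.optimize import least_squares
Z=np.array([[165,557],[508,448],[375,40],[45,145]],float)/4.5+[275,195]
G=np.array([[-100,78],[-100,-78],[90,-78],[90,78]])/1e3
W=to_plane('top',Z,.01)[:,:2]
def m(p):
    c,s=np.cos(p[2]),np.sin(p[2]);return G@np.array([[c,s],[-s,c]])+p[:2]
p=least_squares(lambda p:(m(p)-W).ravel(),[.59,.03,.26]).x
print(p,np.degrees(p[2]),np.round((m(p)-W)*1e3,1).tolist())
c,s=np.cos(p[2]),np.sin(p[2])
print('face',p[0]+c*.06+s*.041,p[1]+s*.06-c*.041)
b=to_plane('top',np.array([385,318])/4.5+[275,195],.049)[0];print('sleeve',b)
E
```

```text
[0.58806216 0.03066925 0.29141044] 16.69658825633623 [[-1.6, 0.2], [-1.6, -2.7], [0.8, -1.0], [2.4, 3.4]]
face 0.6573119814329174 0.008636038248697964
sleeve [ 0.56739275 -0.01507704  0.049     ]
```

```bash
python3 -c "
from h import *
print(rel([.5667,-.015,.088],np.radians(197)))"
```

```text
([0.0167, -0.0121, 0.172], [0.01, 0.0, -1.64])
```

Call:
play_rows --series '[[[0.008,-0.006,0.03],[0,0,-1],0.055],[[0.0165,-0.012,0.07],[0,0,-1.64],0.055],[[0.0165,-0.012,0.1],[0,0,-1.64],0.055],[[0.0165,-0.012,0.125],[0,0,-1.64],0.055],[[0.0165,-0.012,0.145],[0,0,-1.64],0.055],[[0.0165,-0.012,0.16],[0,0,-1.64],0.055],[[0.0165,-0.012,0.172],[0,0,-1.64],0.055],[[0.0165,-0.012,0.172],[0,0,-1.64],0.055],[[0.0165,-0.012,0.172],[0,0,-1.64],0.055]]'

```text
clock: 4.3
position: [0.5678, -0.0159, 0.0886]
eef_rot: [-3.141, 0.001, -2.846]
wrist_force: [0.2, 0.1, 0.3]
opening: 0.0549
finger_force: 0.0
```

```bash
python3 - <<'E'
from h import *
s=env.get_state();print(s['clock'],s['position'],s['eef_rot'],s['wrist_force'])
im=imaging.capture('wrist');cv2.imwrite('pics/w2.png',im[:,:,::-1])
E
```

```text
4.3 [ 0.56779684 -0.01591133  0.0885512 ] [-3.14116999e+00  1.08300511e-03 -2.84630718e+00] [0.22918522 0.06908872 0.33481638]
```

View pics/w2.png

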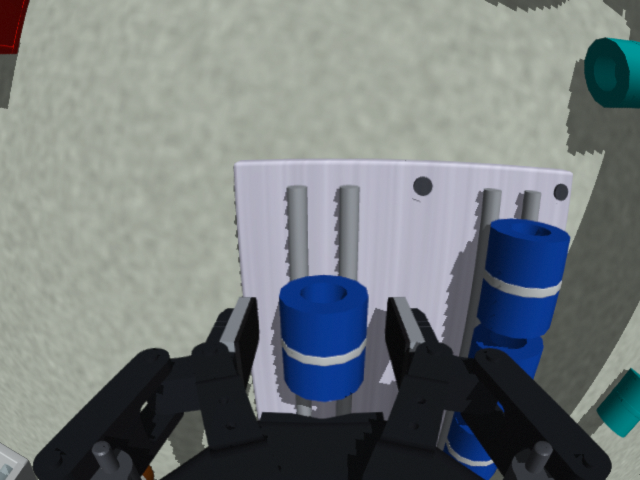

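The sleeve (280–367) is centred between the pads and in line with them, so I'm closing gently.

Call:
play_rows --series '[[[0,0,0],[0,0,0],0.04],[[0,0,0],[0,0,0],0.028],[[0,0,0],[0,0,0],0.028],[[0,0,0],[0,0,0],0.028],[[0,0,0],[0,0,0],0.028],[[0,0,0],[0,0,0],0.028]]' --newtons 20

```text
clock: 5.1
position: [0.5677, -0.0155, 0.0887]
eef_rot: [3.141, 0.001, -2.846]
wrist_force: [-0.9, 3.0, 6.0]
opening: 0.0332
finger_force: 20.9
```

Call:
play_rows --series '[[[-0.004,0,0],[0,0,0],0.028],[[-0.008,0,0],[0,0,0],0.028],[[-0.012,0,0],[0,0,0],0.028],[[-0.016,0,0],[0,0,0],0.028],[[-0.02,0,0],[0,0,0],0.028],[[-0.024,0,0],[0,0,0],0.028],[[-0.028,0,0],[0,0,0],0.028],[[-0.028,0,0],[0,0,0],0.028]]'

```text
clock: 6.1
position: [0.5934, -0.0076, 0.0887]
eef_rot: [3.141, -0.002, -2.846]
wrist_force: [-5.2, 2.5, 9.2]
opening: 0.0329
finger_force: 21.3
```

Call:
play_rows --series '[[[-0.003,0.0004,-0.0005],[0,0,0],0.028],[[-0.006,0.0004,-0.0005],[0,0,0],0.028],[[-0.009,0.0004,-0.0005],[0,0,0],0.028],[[-0.012,0.0004,-0.0005],[0,0,0],0.028],[[-0.014,0.0004,-0.0005],[0,0,0],0.028],[[-0.016,0.0004,-0.0005],[0,0,0],0.028],[[-0.016,0.0004,-0.0005],[0,0,0],0.028]]'

```text
clock: 6.98
position: [0.6089, -0.0027, 0.0887]
eef_rot: [3.141, -0.001, -2.846]
wrist_force: [-4.3, 1.6, 6.4]
opening: 0.0328
finger_force: 20.9
```

Call:
play_rows --series '[[[-0.002,0.0002,0],[0,0,0],0.028],[[-0.004,0.0002,0],[0,0,0],0.028],[[-0.005,0.0002,0],[0,0,0],0.028],[[-0.006,0.0002,0],[0,0,0],0.028],[[-0.006,0.0002,0],[0,0,0],0.028]]'

```text
clock: 7.6
position: [0.6144, -0.0009, 0.0887]
eef_rot: [3.142, -0.001, -2.846]
wrist_force: [-3.8, 0.3, 7.6]
opening: 0.033
finger_force: 20.9
```

Call:
play_rows --series '[[[-0.001,0,0],[0,0,0],0.028],[[-0.002,0,0],[0,0,0],0.028],[[-0.003,0,0],[0,0,0],0.028],[[-0.004,0,0],[0,0,0],0.028],[[-0.004,0,0],[0,0,0],0.028]]'

```text
clock: 8.22
position: [0.6183, 0.0002, 0.0886]
eef_rot: [3.141, -0.001, -2.846]
wrist_force: [-4.5, -0.2, 5.3]
opening: 0.0327
finger_force: 20.9
```

Travel is 53 mm so far, with no resistance.

Call:
play_rows --series '[[[-0.001,0,0],[0,0,0],0.028],[[-0.002,0,0],[0,0,0],0.028],[[-0.003,0,0],[0,0,0],0.028],[[-0.004,0,0],[0,0,0],0.028],[[-0.004,0,0],[0,0,0],0.028]]'

```text
clock: 8.85
position: [0.6221, 0.0014, 0.0887]
eef_rot: [3.141, -0.001, -2.846]
wrist_force: [-4.2, -0.0, 4.9]
opening: 0.0332
finger_force: 20.9
```

Call:
play_rows --series '[[[-0.0015,0,0],[0,0,0],0.028],[[-0.003,0,0],[0,0,0],0.028],[[-0.0045,0,0],[0,0,0],0.028],[[-0.006,0,0],[0,0,0],0.028],[[-0.0075,0,0],[0,0,0],0.028],[[-0.009,0,0],[0,0,0],0.028],[[-0.009,0,0],[0,0,0],0.028]]'

```text
clock: 9.72
position: [0.6308, 0.0041, 0.0887]
eef_rot: [3.141, -0.001, -2.846]
wrist_force: [-3.3, 1.1, 5.1]
opening: 0.0333
finger_force: 20.9
```

Travel is 66 mm and the sleeve is clearly past the sticking point. I'll creep forward from here until it touches the block.

Call:
play_rows --series '[[[-0.001,0,0],[0,0,0],0.028],[[-0.002,0,0],[0,0,0],0.028],[[-0.003,0,0],[0,0,0],0.028],[[-0.004,0,0],[0,0,0],0.028],[[-0.004,0,0],[0,0,0],0.028]]'

```text
clock: 10.35
position: [0.6345, 0.0052, 0.0887]
eef_rot: [3.141, -0.001, -2.846]
wrist_force: [-3.6, 0.7, 6.7]
opening: 0.0328
finger_force: 20.9
```

Call:
play_rows --series '[[[-0.0007,0,0],[0,0,0],0.028],[[-0.0014,0,0],[0,0,0],0.028],[[-0.002,0,0],[0,0,0],0.028],[[-0.002,0,0],[0,0,0],0.028]]'

```text
clock: 10.85
position: [0.6363, 0.0058, 0.0887]
eef_rot: [3.141, -0.002, -2.846]
wrist_force: [-5.0, 0.6, 7.1]
opening: 0.0331
finger_force: 21.0
```

Call:
play_rows --series '[[[-0.0007,0,0],[0,0,0],0.028],[[-0.0014,0,0],[0,0,0],0.028],[[-0.002,0,0],[0,0,0],0.028],[[-0.002,0,0],[0,0,0],0.028]]'

```text
clock: 11.35
position: [0.6376, 0.0062, 0.0887]
eef_rot: [3.141, -0.003, -2.846]
wrist_force: [-6.4, 0.4, 8.7]
opening: 0.0333
finger_force: 21.2
```

Call:
play_rows --series '[[[-0.0007,0,0],[0,0,0],0.028],[[-0.0014,0,0],[0,0,0],0.028],[[-0.002,0,0],[0,0,0],0.028],[[-0.002,0,0],[0,0,0],0.028]]'

```text
clock: 11.85
position: [0.6378, 0.0062, 0.0886]
eef_rot: [3.141, -0.007, -2.846]
wrist_force: [-12.4, -2.8, 13.0]
opening: 0.0328
finger_force: 21.7
```

```bash
python3 - <<'E'
from h import *
im=imaging.capture('wrist');a=im[200:480,160:480,::-1]
t=imaging.capture('top')[195:325,275:395,::-1]
c=cv2.resize(t,(390,420),interpolation=cv2.INTER_CUBIC);a=cv2.resize(a,(400,420))
cv2.imwrite('pics/c3.png',np.hstack([a,c]))
E
```

```text
(no output)
```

View pics/c3.png

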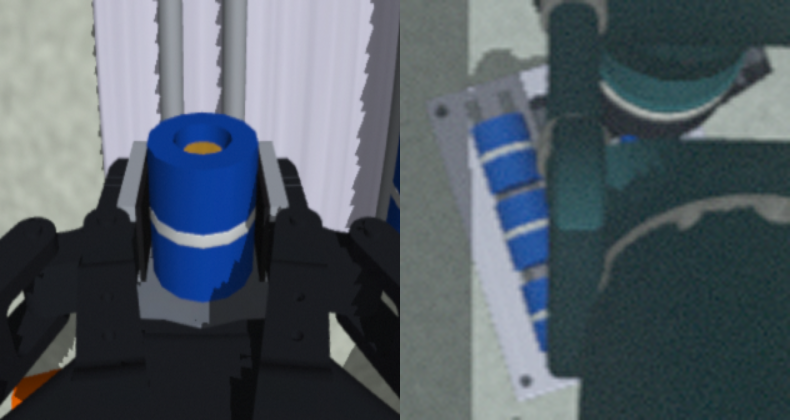

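The sleeve stopped against the block with a 12 N push, and the pin tip shows just inside its rear mouth. It is home, so it is good and goes to the green tray. Drawing it off now.

Call:
play_rows --series '[[[0.004,0,0],[0,0,0],0.028],[[0.01,0,0],[0,0,0],0.028],[[0.017,0,0],[0,0,0],0.028],[[0.024,0,0],[0,0,0],0.028],[[0.031,0,0],[0,0,0],0.028],[[0.038,0,0],[0,0,0],0.028],[[0.045,0,0],[0,0,0],0.028],[[0.052,0,0],[0,0,0],0.028],[[0.059,0,0],[0,0,0],0.028],[[0.066,0,0],[0,0,0],0.028],[[0.073,0,0],[0,0,0],0.028],[[0.073,0,0],[0,0,0],0.028],[[0.073,0,-0.015],[0,0,0],0.028],[[0.073,0,-0.04],[0,0,0],0.028],[[0.073,0,-0.08],[0,0,0],0.028],[[0.073,0,-0.12],[0,0,0],0.028],[[0.073,0,-0.12],[0,0,0],0.028]]' --newtons 30

```text
clock: 14.08
position: [0.5724, -0.0148, 0.2123]
eef_rot: [-3.139, 0.005, -2.846]
wrist_force: [-0.0, 0.1, -0.2]
opening: 0.0326
finger_force: 30.1
```

```bash
python3 - <<'E'
from h import *
print(env.get_state()['joint_pos'])
imaging.capture('wrist');imaging.capture('scene')
for c in('wrist','scene'):
  for t in('green_tray','sleeve_a'): print(c,t,[(np.round(d["xyz"],3).tolist(),round(d["conf"],2)) for d in imaging.spot_point(t,c)][:7])
m=imaging.cut_out('green_tray','scene')
# tray centre estimate given by spot_point ~ (.443,.265)
print(rel([.443,.265,.21],np.radians(197)),rel([.443,.265,.09],np.radians(197)))
E
```

```text
[-6.89000878e-02  1.43795342e-01  1.92390916e+00 -9.07920527e-04
  1.06805771e+00 -1.93452457e+00]
wrist green_tray [([0.44, 0.266, -0.001], 0.59)]
wrist sleeve_a [([0.573, 0.075, 0.03], 0.92), ([0.519, 0.057, 0.033], 0.9), ([0.578, -0.014, 0.155], 0.85), ([0.617, 0.083, 0.029], 0.79), ([0.592, 0.225, 0.017], 0.71), ([0.413, 0.099, 0.021], 0.59)]
scene green_tray [([0.442, 0.263, 0.002], 0.96), ([0.696, 0.234, 0.002], 0.21)]
scene sleeve_a [([0.617, 0.083, 0.03], 0.98), ([0.588, 0.221, 0.015], 0.89), ([0.566, 0.073, 0.032], 0.83), ([0.574, -0.015, 0.153], 0.82), ([0.525, 0.059, 0.03], 0.81), ([0.773, -0.028, 0.018], 0.71), ([0.407, 0.094, 0.015], 0.53)]
([0.04, 0.304, -0.0029], [0.06, -0.19, -0.08]) ([0.0397, 0.3038, 0.1171], [0.06, -0.19, -0.08])
```

Call:
play_rows --series '[[[0.005,0.03,0],[0,0,0],0.028],[[0.01,0.07,0],[0,0,0],0.028],[[0.015,0.11,0],[0,0,0],0.028],[[0.02,0.15,0],[0,0,0],0.028],[[0.025,0.19,0],[0,0,0],0.028],[[0.03,0.23,0],[0,0,0],0.028],[[0.035,0.27,0],[0,0,0],0.028],[[0.04,0.295,0],[0,0,0],0.028],[[0.04,0.304,0],[0,0,0],0.028],[[0.04,0.304,0.03],[0,0,0],0.028],[[0.04,0.304,0.06],[0,0,0],0.028],[[0.04,0.304,0.085],[0,0,0],0.028],[[0.04,0.304,0.105],[0,0,0],0.028],[[0.04,0.304,0.117],[0,0,0],0.028],[[0.04,0.304,0.123],[0,0,0],0.028],[[0.04,0.304,0.126],[0,0,0],0.028],[[0.04,0.304,0.126],[0,0,0],0.028]]'

```text
clock: 16.55
position: [0.4445, 0.2652, 0.0828]
eef_rot: [3.141, 0.001, -2.846]
wrist_force: [-0.4, -0.4, 0.6]
opening: 0.0329
finger_force: 30.1
```

Call:
play_rows --series '[[[0,0,0.0015],[0,0,0],0.028],[[0,0,0.003],[0,0,0],0.028],[[0,0,0.003],[0,0,0],0.028],[[0,0,0.003],[0,0,0],0.036],[[0,0,0.003],[0,0,0],0.04],[[0,0,0.003],[0,0,0],0.045],[[0,0,0.003],[0,0,0],0.05],[[0,0,0.003],[0,0,0],0.055],[[0,0,0.003],[0,0,0],0.055],[[0,0,-0.02],[0,0,0],0.055],[[0,0,-0.05],[0,0,0],0.055],[[0,0,-0.1],[0,0,0],0.055],[[0,0,-0.15],[0,0,0],0.055],[[0,0,-0.17],[0,0,0],0.055],[[0,0,-0.17],[0,0,0],0.055],[[0,0,-0.17],[0,0,0],0.055]]'

```text
clock: 18.55
position: [0.4434, 0.2646, 0.251]
eef_rot: [-3.141, -0.002, -2.846]
wrist_force: [-0.3, 0.0, -1.1]
opening: 0.055
finger_force: 0.0
```

```bash
python3 - <<'E'
from h import *
imaging.capture('scene');im=imaging.capture('wrist');cv2.imwrite('pics/w4.png',im[:,:,::-1])
for c in('wrist','scene'):
  for t in('green_tray','sleeve_a'): print(c,t,[(np.round(d["xyz"],3).tolist(),round(d["conf"],2)) for d in imaging.spot_point(t,c)][:8])
E
```

```text
wrist green_tray []
wrist sleeve_a [([0.773, -0.026, 0.021], 0.96), ([0.52, 0.057, 0.035], 0.77), ([0.448, 0.267, 0.02], 0.77), ([0.573, 0.076, 0.033], 0.61), ([0.616, 0.084, 0.031], 0.61), ([0.412, 0.098, 0.021], 0.55)]
scene green_tray [([0.442, 0.269, 0.002], 0.98)]
scene sleeve_a [([0.619, 0.088, 0.031], 0.83), ([0.591, 0.222, 0.015], 0.81), ([0.773, -0.026, 0.017], 0.8), ([0.448, 0.265, 0.02], 0.75), ([0.41, 0.094, 0.015], 0.66), ([0.566, 0.073, 0.032], 0.59), ([0.524, 0.058, 0.032], 0.5)]
```

View pics/w4.png

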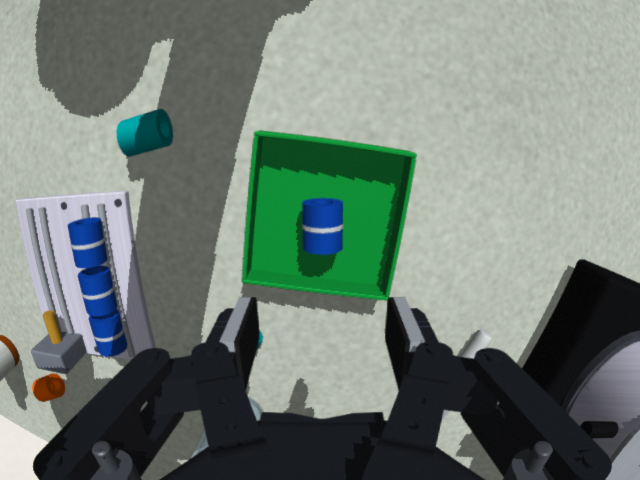

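The sleeve lies mid-tray at (323,227), and the three waiting sleeves are unmoved at about (87,242), (96,292) and (107,335).

```bash
python3 -c "
from rig import env
print(env.job_done())"
```

```text
the job is handed in; nothing more can be done
None
```

The sleeve slid fully home against the grey block, so it is good; it now lies in the green tray, the three waiting sleeves stayed where they were, and the job was handed in at about 19 s with no verdict returned.

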